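# Click a loupe's lens ring home with bench pliers

### The arm

A 6-joint arm with a two-finger parallel gripper is mounted at the origin on the work surface. World frame = base frame: x ahead of the robot, y to its left, z up, the work surface at z = 0. Lengths are in mm, angles in rad, forces in N, time in s.
With the tool pointing down it reaches from about 375 to 925 mm from the base axis. Payload 5.7 kg.
Tool frame: the origin (TCP) lies at the very end of the fingers, on their centre line; the grasp point (between the pads) lies 19 mm behind it; z points along the fingers, y is the direction in which the jaws open and shut (so a half turn about z gives the same grasp; the last joint's range is limited). The gripper opens to 88 mm and grips with 3 to 60 N. Pads are 20 mm wide; open, the fingers measure 115 mm over their backs; the gripper's body (75 mm by 178 mm) begins 61 mm behind the grasp point.
Start: joints at [0.993, 0.359, 1.51, -0, 1.272, -0.115], TCP at [267.861, 536.855, 222.623] pointing down, gripper open.
Joint ranges: [-2.97, 2.97], [-1.01, 2.36], [0.21, 2.38], [-0.96, 4.11], [0.2, 2.71], [-2.98, 2.98]. Speed limits (rad/s): [2.39, 2.39, 3.14, 3.14, 3.14, 3.14].

### API

Orientations are given as [roll, pitch, yaw] about the fixed x, y, z axes, in that order (R = Rz(yaw) Ry(pitch) Rx(roll)).
In Python, from cell import robot gives the robot as it stands. The module is installed in compiled form; this text tells all that it offers.
- The arm moves only by the tool arm_command, never from a script. Its argument "targets" is a list of rows, each a list of 4 numbers: the shift along the tool's x, y, z in mm, then the turn about the tool's z in rad. A call has 1 to 8 rows; each row shifts and turns the commanded pose from where the row before left it, along the tool's axes as they then stand; what a row does not reach is not made up. A row lasts 1/10 s, in which the tool goes at most 50 mm and 8.59 degrees, less where a joint would pass 70% of its speed; a pose out of reach is approached as far as the arm can. A call is refused whole if a number of a shift passes 50 or a number of a turn 0.15, either way. A call with a gripper value outside its range is refused whole. "fingers" is the closure in counts, from 0 (fully open) to 255 (shut), set as the call begins (left out, the last holds). The fingers move at their own pace and stop on an object; "grip_force" is the grip in N (left out, the last holds). Time passes only in rows, so rows that do not move let the fingers close. It gives the time, the measured TCP pose, the force and the opening at its end, in the units of the state.
- robot.get_obs(): the state, without advancing time (a new reading comes with each control period).
- robot.camera(name): name is "scene" or "top"; returns a dict with "color" (420x560x3 uint8, red, green, blue), "fx", "fy", "cx", "cy" (pixels), "k1" (the pictures are not rectified: a ray, as slopes to the right and down, at radius r is drawn at 1 + k1 r^2 times it, then the intrinsics apply), "origin" and "rotation" of the camera in the world. Camera axes: x right, y down, z forward; pixel columns grow to the right and rows downward; lengths in mm; the calibration is good to about 2 mm. A picture is of the moment at which its call begins. There is no depth.
- robot.hand_in(): hands the job in, once; it reports no verdict.
The state is a dict: "time": time; "joint_positions": joint angles; "joint_velocities": joint speeds; "tau": joint torques, N m; "position": TCP position; "ee_rot": TCP orientation; "contact_force": force on the tool from outside, world axes, zero at the start; "moment": the same for the moment, N m; "gripper_width": opening from 0.0 (shut) to 1.0 (fully open).
Only numpy, scipy, OpenCV 4.12 (cv2) and the standard library are available. Lean on these libraries where they do the work, as an engineer would, in place of code of your own. Each camera call takes 0.05 s, during which the arm holds its last target.

### The job

Stand the loupe in the cradle between the pads of the bench pliers, barrel lying across from pad to pad, then squeeze the two handles together until you feel the lens ring give and click fully home, and stop there: squeezing on would crack the lens. Let the handles spring open again and leave the loupe standing in the cradle. Never press the lens ring with the fingers, and leave the other things on the bench where they are.

Things in the scene. Friction and masses are not known exactly. Their poses are not given: they have to be found in the camera images.
- loupe: bench loupe, about 0.15 kg, standing: black knurled barrel, 32 mm diameter, along its own y, axis 20 mm up, on a flat foot 26 x 26 x 5 mm. On top a plain steel lug 20 mm wide (x), 10 mm thick (y), 34 to 58 mm above the underside. Foot and lug are centred at y = -2 mm. Overall y = -17 to +17 mm, ring proud (+14 when home). Origin: underside, z up
- lens_ring: the loupe's steel lens ring, 26 mm diameter, at the loupe's +y end, sliding along y. Origin: coincides with the loupe's origin while proud. It holds still until about 11 N press it, then gives, snaps home by itself after about 1.5 mm and stays home
- ring_face (a point): centre of the lens ring's outer face, 20 mm above the loupe's underside. It stands 3 mm proud of the barrel, at y = +17 mm in the loupe's frame; flush and home at y = +14 mm
- stand: bench pliers fixed on the bench: grey base plate 140 x 90 x 10 mm. Origin: on the bench top under the vertical pivot. +x points from pivot to jaws and cradle, the handles point to -x, y to the left handle, z up. Plate covers x = -35 to +105 mm; under the handles beyond it there is only the bench top
- cradle (a point): centre of the cradle's floor, 62 mm from the pivot along the stand's x, 30 mm above the bench: a channel along the stand's y, 36 mm long, 31 mm wide between rails 10 mm high with flared tops, open at the ends. The loupe's foot stands in it, loupe's x along the stand's x (either way round), barrel pointing from pad to pad; it may slide along y. Site axes as the stand's
- grip_l (a point): point in the left handle (+y side), 85 mm behind the pivot, 50 mm above the bench. Handles: upright bars 8 mm thick, 42 to 58 mm above the bench, 30 to 122 mm behind the pivot. Pinch both together from their outer sides: outer width here 63 mm open, about 35 mm when the pads meet the loupe (5 mm less to 8 mm more). Pad force is 1.4 x grip force, pad travel 0.7 x
- grip_r (a point): the same point in the right handle (-y side)
- handle_l (a joint): opening angle of the left handle: 0.17 rad fully open, 0 with the jaws parallel, stop at -0.085. A return spring opens it (about 1 N at the grip when open, 3 N when closed). Each handle turns freely on its own, so the pair follows a hand that is off centre
- handle_r (a joint): the same for the right handle
- pad_set: white pad 22 x 20 mm on the left handle's jaw, on a screw, its setting unknown at the start. Its origin is at the pivot. Open, it stands 22 to 31 mm from the cradle's centre, the other 27 mm; pads and jaws reach 60 mm above the bench. Over 15 N between a pad and the loupe (11 N at the grips, return spring aside) cracks the lens; the click takes 11 N (8 at the grips)
- pad_sprung: the opposite white pad, on the right handle's jaw, on a stiff spring (8 N per mm). Its origin is at the pivot. The same 15 N limit
- burnisher: bystander: burnisher with round wooden handle, lying, about 120 mm long; origin at the handle's butt
- scorper: bystander: scorper with round wooden handle, lying, about 108 mm long; origin at the handle's butt
- jar: bystander: small amber glass jar, 52 mm wide, 50 mm high; origin under its centre
- disc: bystander: flat wooden disc, 44 mm wide, 6 mm thick; origin under its centre
Not all that is in view belongs to the job. What is shaped like the stand but yellow is not meant. Of the things shaped like the loupe, the black one is meant.

How it is judged (in metres and radians):
On the way, in this order (a step that is already met when the one before it is completed fails the run):
1. the loupe stands released in the cradle, barrel across, its lens ring still proud (horizontal distance between loupe and cradle below 0.013 m and z of loupe in the frame of cradle between -0.003 and 0.003 m and angle between the x axis of loupe and the x axis of stand, either way round below 0.2 rad and angle between loupe's own z axis and vertical below 0.1 rad and y of ring_face in the frame of loupe above 0.016 m and contact force between the fingers and loupe below 0.1 N), for 0.2 s.
2. the ring is pressed home between the pads, the fingers off the loupe (y of ring_face in the frame of loupe below 0.015 m and value of joint each of handle_l, handle_r below 0.13 rad and horizontal distance between loupe and cradle below 0.018 m and contact force between the fingers and loupe below 0.1 N), for 0.1 s.
At the end, for the whole second after the job is handed in: The lens ring is home (within 1 mm of flush with the barrel), the loupe stands upright at rest on the cradle's floor (origin within 18 mm of the cradle's centre), and both handles have sprung open (above 0.14 rad) (y of ring_face in the frame of loupe below 0.015 m and horizontal distance between loupe and cradle below 0.018 m and z of loupe in the frame of cradle between -0.003 and 0.003 m and angle between loupe's own z axis and vertical below 0.1 rad and linear speed of loupe below 0.02 m/s and value of joint each of handle_l, handle_r above 0.14 rad); the robot touches nothing.
It fails at once if a pad presses the loupe with more than 15 N (the lens cracks) (contact force between any of pad_set, pad_sprung and loupe above 15 N).
It fails at once if the fingers press the lens ring (contact force between the fingers and lens_ring above 1.5 N).
It fails at once if a bystander is moved by more than 15 mm (distance of any of burnisher, scorper, jar, disc from where it was at the start of the episode above 0.015 m).
It also fails if it takes over 61 s, if anything falls off the work surface, if the arm or the gripper's body presses on something with over 40 N, if the wrist force passes 120 N, or if a joint passes its speed limit or range.

## Working session

There is one attempt and no reset: what is moved stays moved. The work goes in short steps, Python scripts to look and compute and a tool call to move; the robot and the scene stay as the last step left them, time stands still between calls to the robot, and variables do not carry over. Pictures are saved under pics/ and viewed, and the job is handed in when it is done.

Besides the shell and the picture viewer there is one more tool, called after "Request:" by a JSON object that holds its "name" and its "arguments", one argument or row to a line. arm_command: Moves the arm, as the interface text tells. Its arguments: {"type":"object","properties":{"targets":{"type":"array"},"fingers":{"type":"number"},"grip_force":{"type":"number"}},"required":["targets"]}

```bash
mkdir -p pics; python3 - <<'E'
from cell import robot
import cv2,pickle
o=robot.get_obs();print(o)
for n in("scene","top"):
    c=robot.camera(n);pickle.dump(c,open(f"{n}0.pkl","wb"))
    cv2.imwrite(f"pics/{n}0.png",c["color"][:,:,::-1])
    print({k:v for k,v in c.items() if k!="color"})
E
```

```text
{'time': 0.0, 'joint_positions': array([ 9.92900222e-01,  3.59496146e-01,  1.51142520e+00, -1.69618529e-05,
        1.27247932e+00, -1.15115648e-01]), 'joint_velocities': array([ 7.82158387e-04, -4.33833858e-05,  6.56745708e-04,  1.63446987e-03,
        1.33296844e-03,  1.94509501e-03]), 'tau': array([ 1.23616053e-05, -5.15375233e+01, -2.70736992e+01,  6.76524919e-02,
        3.49544710e-02, -1.42946155e-04]), 'position': array([267.50804966, 536.30266489, 221.81761045]), 'ee_rot': array([-3.13979475e+00, -1.91574590e-04,  2.67881702e+00]), 'contact_force': array([ 0.23401519,  0.01664379, -0.43481573]), 'moment': array([-0.06123168,  0.00188952, -0.00051387]), 'gripper_width': 0.9977743577824498}
{'fx': 531.5210110372991, 'fy': 531.5210110372991, 'cx': 281.8717838666611, 'cy': 199.96063647980822, 'k1': -0.0024531309144058488, 'origin': array([1246.80933691,  582.35455439,  819.91903104]), 'rotation': array([-2.23547249, -0.01229083,  2.3099694 ])}
{'fx': 504.61820636098895, 'fy': 504.61820636098895, 'cx': 279.1700998083884, 'cy': 214.5645785617823, 'k1': 0.010740312618769794, 'origin': array([438.89943103, -39.09616938, 991.68434031]), 'rotation': array([-3.04147871,  0.01799772, -1.55669127])}
```

View pics/scene0.png

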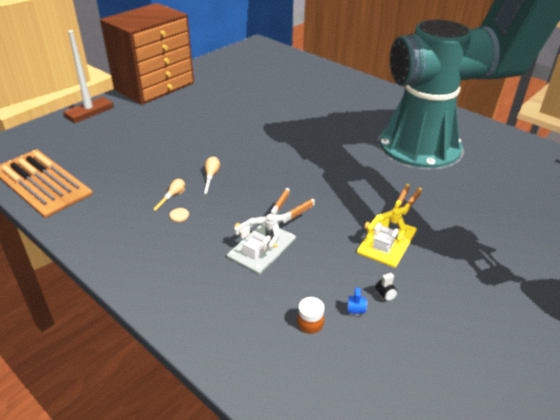

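View pics/top0.png

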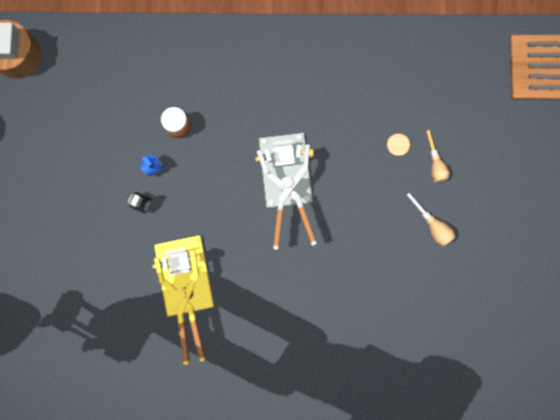

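Candidates: loupe-like – black at top (139,201) / scene (387,287) and blue at top (151,165) / scene (357,302). Stand-like – grey at top (288,170) / scene (262,240), yellow at top (185,285). I choose the black loupe and the grey stand, and check with crops.

```bash
python3 - <<'E'
import cv2,pickle
import numpy as np
t=pickle.load(open("top0.pkl","rb"))["color"][:,:,::-1];s=pickle.load(open("scene0.pkl","rb"))["color"][:,:,::-1]
def crop(im,x,y,w,h,W,H):return cv2.resize(im[y:y+h,x:x+w],(W,H),interpolation=cv2.INTER_CUBIC)
a=np.hstack([crop(t,120,180,40,40,400,400),crop(s,365,267,40,40,400,400)])
cv2.imwrite("pics/c1.png",a)
a=np.hstack([crop(t,240,125,90,130,400,578),crop(s,220,180,100,90,400,360) if 0 else cv2.copyMakeBorder(crop(s,220,180,100,90,400,360),0,218,0,0,cv2.BORDER_CONSTANT)])
cv2.imwrite("pics/c2.png",a)
E
```

```text
(no output)
```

View pics/c1.png

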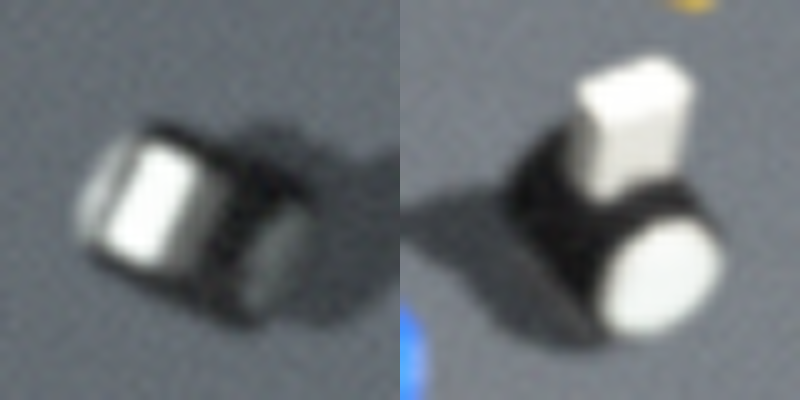

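View pics/c2.png

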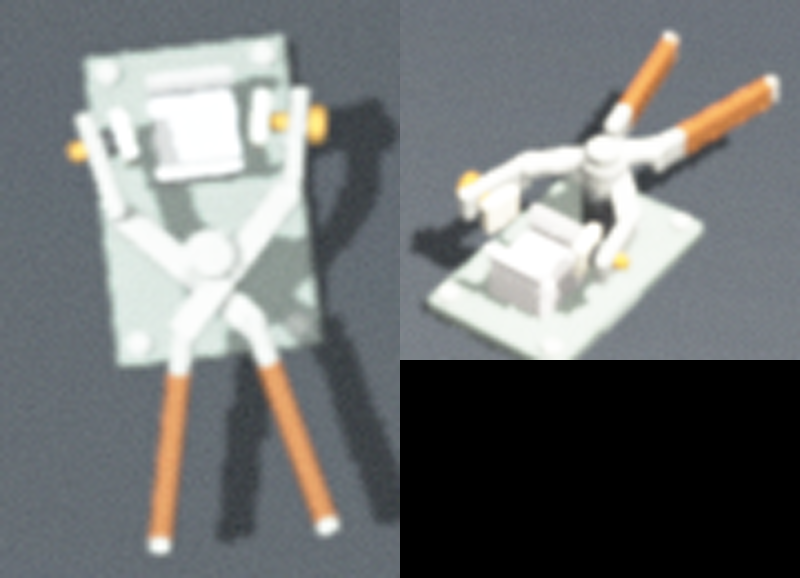

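The black loupe shows a pale ring end facing up-left in the top view (scene crop: face at (660,275)). The grey pliers show their jaws upward and handles downward. Next I measure both.

```bash
cat > h.py <<'E'
import numpy as np,cv2,pickle
from scipy.spatial.transform import Rotation as R
def rays(c,uv):
    uv=np.atleast_2d(np.array(uv,float)).reshape(-1,1,2)
    K=np.array([[c["fx"],0,c["cx"]],[0,c["fy"],c["cy"]],[0,0,1]])
    n=cv2.undistortPoints(uv,K,np.array([c["k1"],0,0,0,0])).reshape(-1,2)
    d=np.c_[n,np.ones(len(n))]@R.from_euler('xyz',c["rotation"]).as_matrix().T
    return np.array(c["origin"]),d
def plane(c,uv,z):
    o,d=rays(c,uv); return o+d*((z-o[2])/d[:,2])[:,None]
def proj(c,P):
    P=np.atleast_2d(P).astype(float)
    Rm=R.from_euler('xyz',c["rotation"]).as_matrix()
    q=(P-c["origin"])@Rm; n=q[:,:2]/q[:,2:]; n=n*(1+c["k1"]*(n**2).sum(1))[:,None]
    return n*[c["fx"],c["fy"]]+[c["cx"],c["cy"]]
def tri(c1,u1,c2,u2):
    o1,d1=rays(c1,u1);o2,d2=rays(c2,u2);d1=d1[0];d2=d2[0]
    s=np.linalg.lstsq(np.c_[d1,-d2],o2-o1,rcond=None)[0]
    a=o1+s[0]*d1;b=o2+s[1]*d2
    return (a+b)/2,np.linalg.norm(a-b)
E
python3 - <<'E'
from h import *
np.set_printoptions(precision=1,suppress=True)
t=pickle.load(open("top0.pkl","rb"));s=pickle.load(open("scene0.pkl","rb"))
k=90/400
ct=lambda p:[240+(p[0]+.5)*k-.5,125+(p[1]+.5)*k-.5]
C=[ct(p) for p in[(84,60),(285,38),(322,345),(118,366)]]
P=plane(t,C,10);print(P);print([np.linalg.norm(P[i]-P[(i+1)%4]) for i in range(4)])
print("center",P.mean(0))
a=(P[0]+P[1]-P[2]-P[3])[:2];b=(P[0]+P[3]-P[1]-P[2])[:2];print(np.arctan2(a[1],a[0]),np.arctan2(b[1],b[0])-np.pi/2)
# scene corners
cs=lambda p:[220+(p[0]+.5)*.25-.5,180+(p[1]+.5)*.25-.5]
S=[cs(p) for p in[(572,232),(428,302),(555,362),(703,230)]]
S=[cs((x-400,y)) for x,y in[(428,302),(555,362),(703,230)]]
print(plane(s,S,10))
# loupe masks
for n,c,(x,y) in(("top",t,(120,180)),("scene",s,(365,267))):
    im=c["color"][y:y+40,x:x+40].astype(int);g=im.mean(2)
    for nm,m in(("bright",g>150),("dark",g<45)):
        m=m.astype(np.uint8);k_,l,st,ce=cv2.connectedComponentsWithStats(m)
        for i in range(1,k_):
            if st[i,4]>8:
                r=cv2.minAreaRect(np.argwhere(l==i)[:,::-1].astype(np.float32)+np.float32([x,y]));print(n,nm,st[i],ce[i]+[x,y],r)
cl=lambda p:[120+(p[0]+.5)*.1-.5,180+(p[1]+.5)*.1-.5]
L=plane(t,[cl(p) for p in[(148,140),(198,158),(160,270),(105,245)]],58);print("lug",L,L.mean(0),[np.linalg.norm(L[i]-L[(i+1)%4]) for i in range(4)])
E
```

```text
[[689.4  23.2  10. ]
 [700.3 -66.5  10. ]
 [562.3 -84.1  10. ]
 [551.9   5.7  10. ]]
[np.float64(90.34152106222905), np.float64(139.0752367307396), np.float64(90.3630728646556), np.float64(138.5844997856395)]
center [626.  -30.5  10. ]
0.12665410611417913 0.11796133172097067
[[702.6 -63.1  10. ]
 [687.9  19.1  10. ]
 [556.3   7.8  10. ]]
top bright [ 8 15 12 11 93] [133.4 199.7] ((133.10000610351562, 199.30001831054688), (9.391485214233398, 11.180339813232422), 26.56505012512207)
top dark [21 15 10 12 54] [144.5 199.7] ((145.5, 200.5), (11.0, 9.0), 90.0)
scene bright [ 17   5  13  15 127] [388.2 278.4] ((388.5000305175781, 278.5000305175781), (12.016654968261719, 12.649110794067383), 71.56504821777344)
scene bright [ 20  22  13  12 105] [390.9 294.5] ((390.7500305175781, 294.75), (9.192387580871582, 12.727922439575195), 45.0)
scene bright [ 0 31  3  9 22] [365.8 302.4] ((366.0, 302.0), (8.0, 2.0), 90.0)
scene dark [10 14 12 16 87] [380.3 288.9] ((381.0732116699219, 288.8414611816406), (13.587118148803711, 8.1210355758667), 51.34019470214844)
lug [[568.7 251.3  58. ]
 [565.4 241.7  58. ]
 [544.2 248.   58. ]
 [548.8 258.5  58. ]] [556.8 249.9  58. ] [np.float64(10.105152742942824), np.float64(22.116979159983682), np.float64(11.487071979528356), np.float64(21.196104278118987)]
```

```bash
python3 - <<'E'
from h import *
np.set_printoptions(precision=1,suppress=True)
t=pickle.load(open("top0.pkl","rb"));s=pickle.load(open("scene0.pkl","rb"))
cs=lambda p:[365+(p[0]-400+.5)*.1-.5,267+(p[1]+.5)*.1-.5]
r=plane(s,cs((662,276)),20)[0];print("ring",r)
# loupe estimate from lug
lug=np.array([556.8,249.9]);ya=1.236;v=np.array([np.cos(ya),np.sin(ya)])
print("ring pred",lug+19*v,"vec",(r[:2]-lug), np.arctan2(*(r[:2]-lug)[::-1]))
print("lug scene",plane(s,cs((636,80)),58))
x=np.array([np.cos(.122),np.sin(.122)]);y=np.array([-x[1],x[0]]);o=np.array([626,-30.5])-35*x
print("pivot",o,"cradle",o+62*x,"grip",o-85*x)
W=lambda a,b,z:np.r_[o+a*x+b*y,z]
pts=[W(62,0,30)]+[W(62+i*15.5,j*18,30) for i in(-1,1) for j in(-1,1)]+[W(-122,28,58),W(-122,-28,58),W(0,0,60)]
for n,c,(x0,y0,k) in(("top",t,(240,125,400/90)),("scene",s,(220,180,4))):
    im=c["color"][:,:,::-1];W0=90 if n=="top" else 100
    im=cv2.resize(im[y0:y0+130,x0:x0+W0],None,fx=k,fy=k,interpolation=cv2.INTER_CUBIC)
    for p in proj(c,pts):
        cv2.circle(im,tuple(int(a) for a in (p-[x0,y0]+.5)*k),3,(0,0,255),1)
    cv2.imwrite(f"pics/chk_{n}.png",im)
a=cv2.imread("pics/chk_top.png");b=cv2.imread("pics/chk_scene.png")[:a.shape[0]]
b=cv2.copyMakeBorder(b,0,max(0,a.shape[0]-b.shape[0]),0,0,0);a=a[:b.shape[0]]
cv2.imwrite("pics/chk.png",np.hstack([a,b]))
E
```

```text
ring [562.1 265.7  20. ]
ring pred [563.  267.8] vec [ 5.3 15.8] 1.2479244373417062
lug scene [[554.6 248.5  58. ]]
pivot [591.3 -34.8] cradle [652.8 -27.2] grip [506.9 -45.1]
```

View pics/chk.png

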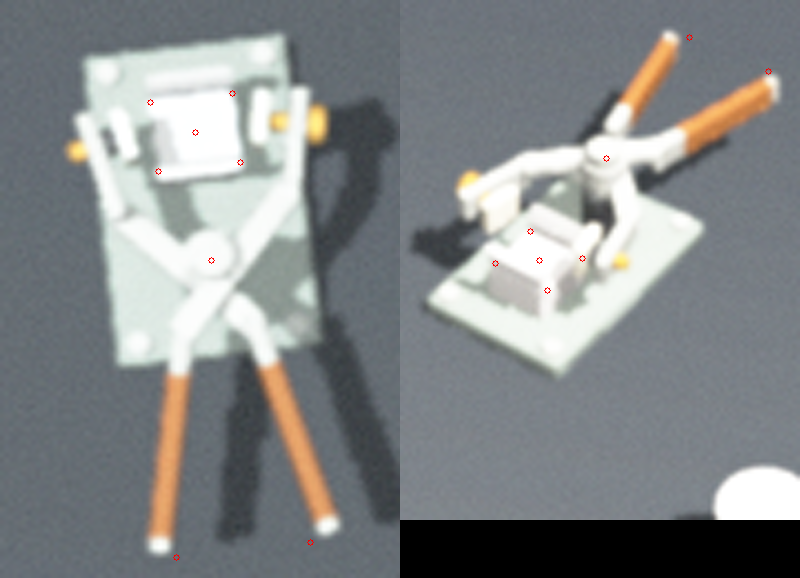

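Measurements agree: plate 90.4 x 139 mm, and the lug in two views is within 2.5 mm. The loupe lug is near (556,249), with the ring direction at 1.24 rad. The cradle is near (653,-27) and the stand yaw is 0.122. I start by turning the tool.

Request:
{"name": "arm_command", "arguments": {
  "targets": [
    [0,0,0,0.15],
    [0,0,0,0.15],
    [0,0,0,0.15],
    [0,0,0,0.15],
    [0,0,0,0.15],
    [0,0,0,0.15],
    [0,0,0,0.15],
    [0,0,0,0.15]
  ],
  "fingers": 100,
  "grip_force": 20
}}

```text
time: 0.9
position: [267.6, 536.5, 222.1]
ee_rot: [-3.141, 0.001, 1.473]
contact_force: [0.1, 0.4, 0.1]
gripper_width: 0.604
```

Request:
{"name": "arm_command", "arguments": {
  "targets": [
    [0,0,0,0.12],
    [0,0,0,0.12],
    [0,0,0,0]
  ]
}}

```text
time: 1.2
position: [267.7, 536.6, 222.2]
ee_rot: [-3.141, 0.001, 1.238]
contact_force: [0.6, -0.2, -0.4]
gripper_width: 0.606
```

```bash
cat > go.py <<'E'
import sys
from h import *
from cell import robot
o=robot.get_obs();x,y,z,yaw=map(float,sys.argv[1:5])
p=o["position"];Rm=R.from_euler('xyz',o["ee_rot"]).as_matrix()
d=Rm.T@(np.array([x,y,z])-p);print("t",o["time"],"pos",p.round(1),"rot",o["ee_rot"].round(3),"w",o["gripper_width"]*88,"F",o["contact_force"].round(1))
print("shift",d.round(1),"turn",round(-((yaw-o["ee_rot"][2]+np.pi)%(2*np.pi)-np.pi),3),"j",o["joint_positions"].round(2))
E
python3 go.py 556 249 120 1.236
```

```text
t 1.2 pos [267.7 536.6 222.2] rot [-3.141e+00  1.000e-03  1.238e+00] w 53.36547217805673 F [ 0.6 -0.2 -0.4]
shift [-177.4  366.5  102.3] turn 0.002 j [0.99 0.36 1.51 0.   1.27 1.33]
```

Request:
{"name": "arm_command", "arguments": {
  "targets": [
    [-15,30.5,0,0],
    [-15,30.5,0,0],
    [-15,30.5,0,0],
    [-15,30.5,0,0],
    [-15,30.5,0,0],
    [-15,30.5,0,0],
    [-15,30.5,0,0],
    [-15,30.5,0,0]
  ]
}}

```text
time: 2.0
position: [460.1, 342.7, 222.5]
ee_rot: [-3.141, 0.0, 1.243]
contact_force: [0.1, 0.7, -0.4]
gripper_width: 0.611
```

Request:
{"name": "arm_command", "arguments": {
  "targets": [
    [-14,30.5,10,0],
    [-14,30.5,20,0],
    [-14,30.5,30,0],
    [-15,30.5,30,0],
    [0,0,12,0],
    [0,0,0,0],
    [0,0,0,0]
  ]
}}

```text
time: 2.7
position: [555.5, 250.9, 120.9]
ee_rot: [-3.141, 0.0, 1.24]
contact_force: [0.0, 0.3, 0.2]
gripper_width: 0.607
```

```bash
python3 go.py 556 249 40 1.236; python3 - <<'E'
from h import *
from cell import robot
for n in("scene","top"):
    c=robot.camera(n);pickle.dump(c,open(f"{n}1.pkl","wb"))
t=pickle.load(open("top1.pkl","rb"))["color"][:,:,::-1];s=pickle.load(open("scene1.pkl","rb"))["color"][:,:,::-1]
def crop(im,x,y,w,h,W,H):return cv2.resize(im[y:y+h,x:x+w],(W,H),interpolation=cv2.INTER_CUBIC)
cv2.imwrite("pics/c3.png",np.hstack([crop(t,100,160,80,80,400,400),crop(s,340,230,80,80,400,400)]))
E
```

```text
t 2.7 pos [555.5 250.9 120.9] rot [-3.141  0.     1.24 ] w 53.4079226990794 F [0.  0.3 0.2]
shift [-1.6  1.1 80.9] turn 0.004 j [0.31 0.48 1.6  0.   1.07 0.64]
```

View pics/c3.png

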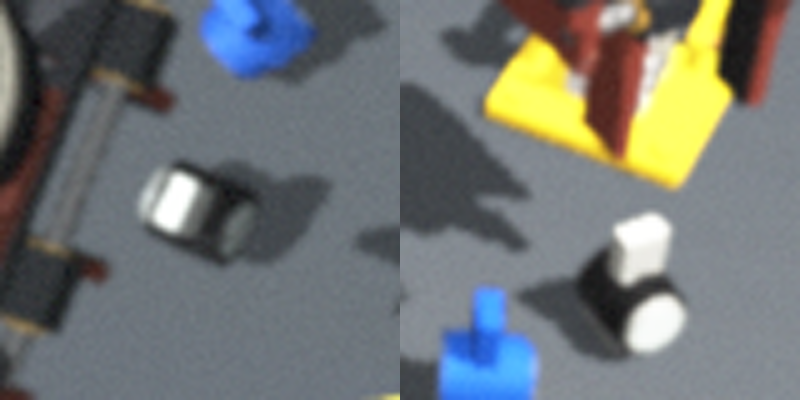

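```bash
python3 - <<'E'
from h import *
for n in("top","scene"):
    c=pickle.load(open(n+"1.pkl","rb"))
    d=np.array([np.cos(-.333),np.sin(-.333),0])
    P=np.array([555.5,250.9,121.])
    print(n,proj(c,[P,P+d*27,P-d*27,P+d*40,P-d*40]).round(1))
E
```

```text
top [[123.3 196. ]
 [129.  181.6]
 [117.6 210.4]
 [131.7 174.7]
 [114.8 217.4]]
scene [[393.4 252.2]
 [382.  256.9]
 [404.6 247.7]
 [376.4 259.1]
 [410.  245.5]]
```

Request:
{"name": "arm_command", "arguments": {
  "targets": [
    [-1.5,1,20,0],
    [0,0,20,0],
    [0,0,20,0],
    [0,0,15,0],
    [0,0,7,0],
    [0,0,0,0],
    [0,0,0,0]
  ]
}}

```text
time: 3.5
position: [557.1, 248.9, 39.4]
ee_rot: [3.141, -0.001, 1.239]
contact_force: [0.1, 0.7, -0.4]
gripper_width: 0.611
```

Request:
{"name": "arm_command", "arguments": {
  "targets": [
    [0,0,0,0],
    [0,0,0,0],
    [0,0,0,0],
    [0,0,0,0],
    [0,0,0,0],
    [0,0,0,0]
  ],
  "fingers": 220,
  "grip_force": 20
}}

```text
time: 4.1
position: [556.7, 248.5, 38.8]
ee_rot: [3.141, -0.0, 1.239]
contact_force: [-0.9, -0.3, 1.4]
gripper_width: 0.225
```

```bash
python3 go.py 556 249 150 1.236; python3 - <<'E'
from h import *
from cell import robot
for n in("scene","top"):
    c=robot.camera(n);pickle.dump(c,open(f"{n}1.pkl","wb"))
t=pickle.load(open("top1.pkl","rb"))["color"][:,:,::-1];s=pickle.load(open("scene1.pkl","rb"))["color"][:,:,::-1]
def crop(im,x,y,w,h,W,H):return cv2.resize(im[y:y+h,x:x+w],(W,H),interpolation=cv2.INTER_CUBIC)
cv2.imwrite("pics/c4.png",np.hstack([crop(t,100,160,80,80,400,400),crop(s,340,230,80,80,400,400)]))
E
```

```text
t 4.1 pos [556.7 248.5  38.8] rot [ 3.141 -0.     1.239] w 19.8245724348257 F [-0.9 -0.3  1.4]
shift [   0.3   -0.9 -111.2] turn 0.003 j [ 0.31  0.58  1.66 -0.    0.9   0.64]
```

View pics/c4.png

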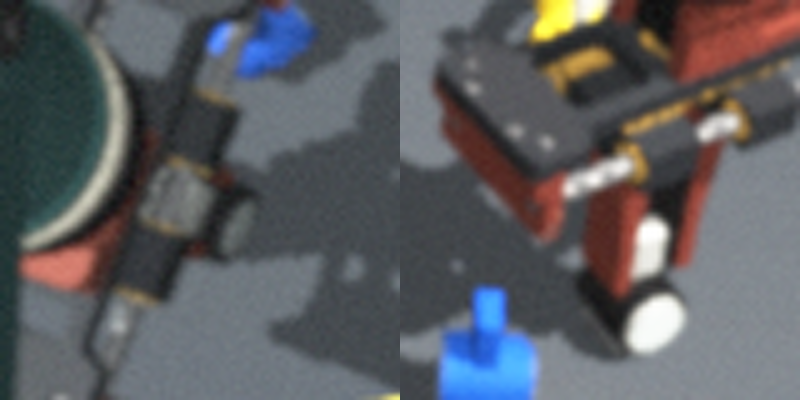

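Request:
{"name": "arm_command", "arguments": {
  "targets": [
    [0,0,-10,0],
    [0,0,-25,0],
    [0,0,-35,0],
    [0,0,-35,0],
    [0,0,-15,0],
    [0,0,0,-0.11],
    [0,0,0,-0.11],
    [0,0,0,-0.11]
  ]
}}

```text
time: 5.0
position: [556.4, 248.4, 159.3]
ee_rot: [3.142, 0.0, 1.573]
contact_force: [-0.4, 0.1, -1.8]
gripper_width: 0.229
```

Request:
{"name": "arm_command", "arguments": {
  "targets": [
    [0,0,0,-0.12],
    [0,0,0,0]
  ]
}}

```text
time: 5.2
position: [556.3, 248.4, 158.9]
ee_rot: [-3.141, 0.0, 1.69]
contact_force: [-0.3, 0.2, -1.2]
gripper_width: 0.226
```

```bash
python3 go.py 653 -29 130 1.693
```

```text
t 5.2 pos [556.3 248.4 158.9] rot [-3.141  0.     1.69 ] w 19.919477718220932 F [-0.3  0.2 -1.2]
shift [-286.9   63.1   28.9] turn -0.003 j [ 0.31  0.43  1.56 -0.    1.15  0.19]
```

Request:
{"name": "arm_command", "arguments": {
  "targets": [
    [-15,3,0,0],
    [-30,7,0,0],
    [-35,8,0,0],
    [-35,8,0,0],
    [-35,8,0,0],
    [-35,8,0,0],
    [-35,7,0,0],
    [-35,7,0,0]
  ]
}}

```text
time: 6.0
position: [642.4, -0.8, 158.7]
ee_rot: [-3.141, 0.0, 1.685]
contact_force: [-0.5, -1.2, -1.5]
gripper_width: 0.223
```

Request:
{"name": "arm_command", "arguments": {
  "targets": [
    [-20,5,10,0],
    [-12,2,15,0],
    [0,0,4,0],
    [0,0,0,0],
    [0,0,0,0],
    [0,0,0,0]
  ]
}}

```text
time: 6.6
position: [652.9, -27.7, 130.0]
ee_rot: [3.141, -0.0, 1.69]
contact_force: [0.4, 0.4, -0.7]
gripper_width: 0.228
```

```bash
python3 go.py 653 -29 69 1.693; python3 - <<'E'
from h import *
from cell import robot
for n in("scene","top"):
    c=robot.camera(n);pickle.dump(c,open(f"{n}2.pkl","wb"))
t=pickle.load(open("top2.pkl","rb"))["color"][:,:,::-1];s=pickle.load(open("scene2.pkl","rb"))["color"][:,:,::-1]
def crop(im,x,y,w,h,W,H):return cv2.resize(im[y:y+h,x:x+w],(W,H),interpolation=cv2.INTER_CUBIC)
cv2.imwrite("pics/c5.png",np.hstack([crop(t,240,100,100,150,400,600),crop(s,210,150,100,150,400,600)]))
E
```

```text
t 6.6 pos [652.9 -27.7 130. ] rot [ 3.141 -0.     1.69 ] w 20.086710582163214 F [ 0.4  0.4 -0.7]
shift [-1.3 -0.1 61. ] turn -0.003 j [-0.15  0.52  1.49  0.    1.13 -0.27]
```

View pics/c5.png

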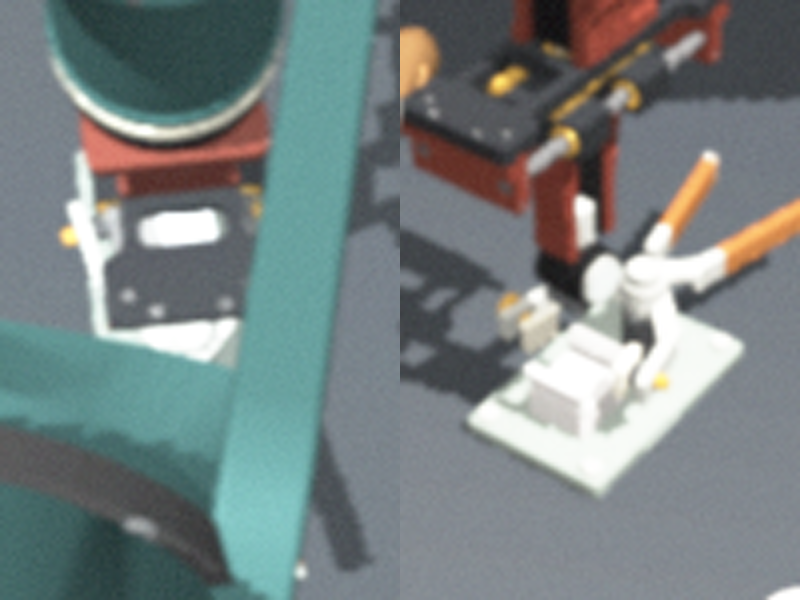

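```bash
python3 - <<'E'
from h import *
c=pickle.load(open("scene2.pkl","rb"))
T=np.array([652.9,-27.7,130]);y=np.array([-.122,.993,0])
print(proj(c,[T+19*y-[0,0,18.8]]))
m=c["color"][205:235,250:275].astype(int).mean(2)>165
l=cv2.connectedComponentsWithStats(m.astype(np.uint8));print(l[2],l[3]+[250,205])
o,d=rays(c,[260.2,219]);k=(y@(T+19*y-o))/(d[0]@y);print(o+k*d[0],T+19*y-[0,0,18.8])
E
```

```text
[[260.58198184 219.35145791]]
[[  0   0  25  30 381]
 [  4   0   5   7  28]
 [  0   1  25  29 341]] [[259.92650919 217.86089239]
 [255.75       207.67857143]
 [264.82991202 222.30205279]]
[651.83771112  -8.67872331 113.00948231] [650.582  -8.833 111.2  ]
```

Request:
{"name": "arm_command", "arguments": {
  "targets": [
    [-1.3,0,15,0],
    [0,0,15,0],
    [0,0,12,0],
    [0,0,6,0],
    [0,0,3,0],
    [0,0,2,0],
    [0,0,0,0],
    [0,0,0,0]
  ]
}}

```text
time: 7.5
position: [653.4, -30.5, 77.0]
ee_rot: [3.141, 0.0, 1.689]
contact_force: [0.2, -0.2, -2.0]
gripper_width: 0.227
```

Request:
{"name": "arm_command", "arguments": {
  "targets": [
    [0,0,2,0],
    [0,0,2,0],
    [0,0,1,0],
    [0,0,1,0],
    [0,0,0,0],
    [0,0,0,0]
  ]
}}

```text
time: 8.1
position: [653.1, -30.4, 70.6]
ee_rot: [-3.141, 0.0, 1.689]
contact_force: [0.4, -0.6, -2.2]
gripper_width: 0.225
```

Request:
{"name": "arm_command", "arguments": {
  "targets": [
    [1,0,0.6,0],
    [0,0,0.6,0],
    [0,0,0,0],
    [0,0,0,0]
  ]
}}

```text
time: 8.5
position: [653.0, -29.4, 69.4]
ee_rot: [-3.142, 0.0, 1.689]
contact_force: [-1.0, 0.4, -1.2]
gripper_width: 0.23
```

```bash
python3 - <<'E'
from h import *
from cell import robot
for n in("scene","top"):
    c=robot.camera(n);pickle.dump(c,open(f"{n}3.pkl","wb"))
t=pickle.load(open("top3.pkl","rb"))["color"][:,:,::-1];s=pickle.load(open("scene3.pkl","rb"))["color"][:,:,::-1]
def crop(im,x,y,w,h,W,H):return cv2.resize(im[y:y+h,x:x+w],(W,H),interpolation=cv2.INTER_CUBIC)
cv2.imwrite("pics/c6.png",np.hstack([crop(t,250,110,80,120,400,600),crop(s,220,180,80,120,400,600)]))
E
```

```text
(no output)
```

View pics/c6.png

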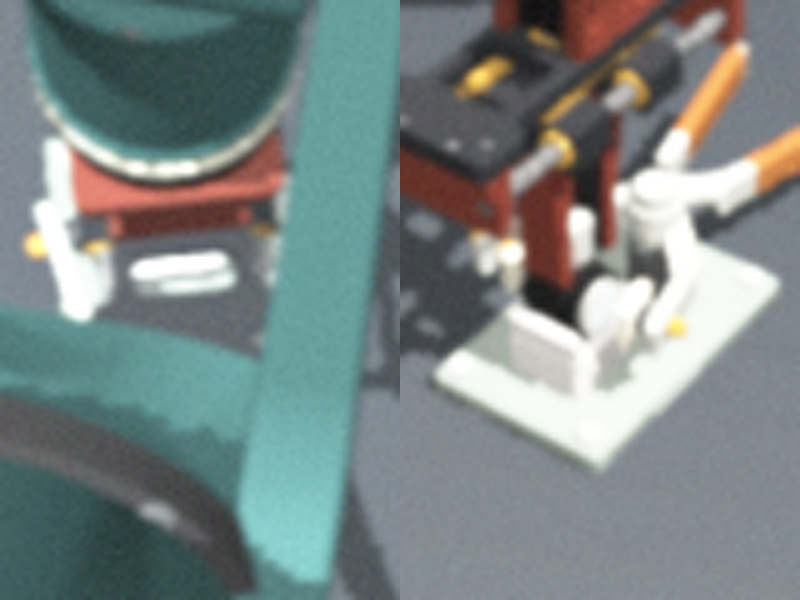

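It sits between the rails, so I lower it gently to find floor contact.

Request:
{"name": "arm_command", "arguments": {
  "targets": [
    [0,0,0.6,0],
    [0,0,0.5,0],
    [0,0,0,0],
    [0,0,0,0]
  ]
}}

```text
time: 9.0
position: [653.1, -29.5, 68.8]
ee_rot: [3.141, 0.0, 1.689]
contact_force: [-1.2, -0.5, 3.3]
gripper_width: 0.227
```

Request:
{"name": "arm_command", "arguments": {
  "targets": [
    [0,0,0.5,0],
    [0,0,0.5,0],
    [0,0,0,0],
    [0,0,0,0]
  ]
}}

```text
time: 9.4
position: [653.2, -29.5, 68.7]
ee_rot: [3.141, 0.0, 1.689]
contact_force: [-3.4, 1.5, 12.6]
gripper_width: 0.228
```

Request:
{"name": "arm_command", "arguments": {
  "targets": [
    [0,0,-0.8,0],
    [0,0,0,0]
  ]
}}

```text
time: 9.6
position: [653.1, -29.5, 68.8]
ee_rot: [3.141, 0.0, 1.689]
contact_force: [-1.8, -0.0, 6.9]
gripper_width: 0.229
```

Request:
{"name": "arm_command", "arguments": {
  "targets": [
    [0,0,0,0],
    [0,0,0,0],
    [0,0,0,0],
    [0,0,0,0],
    [0,0,0,0]
  ],
  "fingers": 155
}}

```text
time: 10.1
position: [653.0, -29.4, 67.9]
ee_rot: [-3.141, 0.0, 1.689]
contact_force: [-0.6, -0.1, -0.1]
gripper_width: 0.394
```

Request:
{"name": "arm_command", "arguments": {
  "targets": [
    [0,0,-10,0],
    [0,0,-20,0],
    [0,0,-30,0],
    [0,0,-30,0],
    [0,0,-10,0],
    [0,0,0,0]
  ]
}}

```text
time: 10.7
position: [654.4, -29.6, 170.3]
ee_rot: [3.138, 0.001, 1.689]
contact_force: [0.9, -0.5, -0.4]
gripper_width: 0.39
```

```bash
python3 go.py 506.9 -45.1 170 3.264; python3 - <<'E'
from h import *
from cell import robot
for n in("scene","top"):
    c=robot.camera(n);pickle.dump(c,open(f"{n}4.pkl","wb"))
t=pickle.load(open("top4.pkl","rb"))["color"][:,:,::-1];s=pickle.load(open("scene4.pkl","rb"))["color"][:,:,::-1]
def crop(im,x,y,w,h,W,H):return cv2.resize(im[y:y+h,x:x+w],(W,H),interpolation=cv2.INTER_CUBIC)
cv2.imwrite("pics/c7.png",np.hstack([crop(t,250,110,80,120,400,600),crop(s,220,180,80,120,400,600)]))
E
```

```text
t 10.7 pos [654.4 -29.6 170.3] rot [3.138e+00 1.000e-03 1.689e+00] w 34.34100665031278 F [ 0.9 -0.5 -0.4]
shift [   2.  -148.3   -0.3] turn -1.575 j [-0.15  0.48  1.45 -0.    1.21 -0.27]
```

View pics/c7.png

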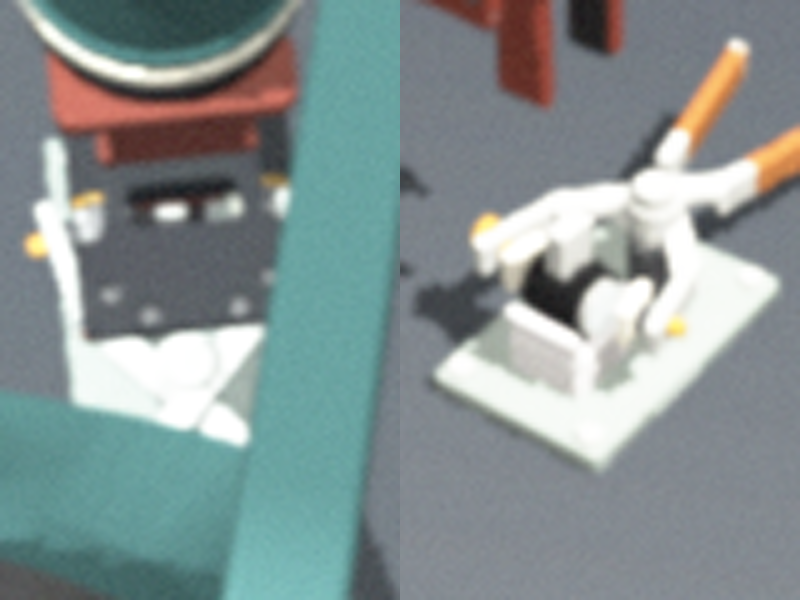

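The scene crop shows the loupe upright in the cradle between the pads (crop (580,270)). Next I turn the tool and go to the handles.

Request:
{"name": "arm_command", "arguments": {
  "targets": [
    [0,0,0,0.15],
    [0,0,0,0.15],
    [0,0,0,0.15],
    [0,0,0,0.15],
    [0,0,0,0.15],
    [0,0,0,0.15],
    [0,0,0,0.15],
    [0,0,0,0.15]
  ],
  "fingers": 0
}}

```text
time: 11.6
position: [651.6, -29.2, 165.7]
ee_rot: [-3.139, 0.003, 0.483]
contact_force: [0.8, 0.3, 0.2]
gripper_width: 0.998
```

Request:
{"name": "arm_command", "arguments": {
  "targets": [
    [0,0,0,0.12],
    [0,0,0,0.12],
    [0,0,0,0.127],
    [-20,0,0,0],
    [-30,0,0,0],
    [-30,0,0,0],
    [-30,0,0,0],
    [-30,0,0,0]
  ]
}}

```text
time: 12.4
position: [511.4, -46.1, 166.2]
ee_rot: [-3.14, 0.004, 0.122]
contact_force: [0.0, 0.5, 0.0]
gripper_width: 1.001
```

Request:
{"name": "arm_command", "arguments": {
  "targets": [
    [-8,0,10,0],
    [0,0,20,0],
    [0,0,20,0],
    [0,0,20,0],
    [0,0,0,0],
    [0,0,0,0]
  ]
}}

```text
time: 13.0
position: [505.7, -47.2, 97.1]
ee_rot: [-3.141, 0.002, 0.122]
contact_force: [0.3, 0.6, 1.0]
gripper_width: 1.001
```

```bash
python3 go.py 506.9 -45.1 31 0.122; python3 - <<'E'
from h import *
from cell import robot
for n in("scene","top"):
    c=robot.camera(n);pickle.dump(c,open(f"{n}5.pkl","wb"))
t=pickle.load(open("top5.pkl","rb"))["color"][:,:,::-1];s=pickle.load(open("scene5.pkl","rb"))["color"][:,:,::-1]
def crop(im,x,y,w,h,W,H):return cv2.resize(im[y:y+h,x:x+w],(W,H),interpolation=cv2.INTER_CUBIC)
cv2.imwrite("pics/c8.png",np.hstack([crop(t,240,120,100,150,400,600),crop(s,220,150,100,150,400,600)]))
E
```

```text
t 13.0 pos [505.7 -47.2  97.1] rot [-3.141e+00  2.000e-03  1.220e-01] w 88.05176940290393 F [0.3 0.6 1. ]
shift [ 1.6 -1.9 66.1] turn -0.0 j [-0.23  0.39  1.84 -0.    0.91  1.22]
```

View pics/c8.png

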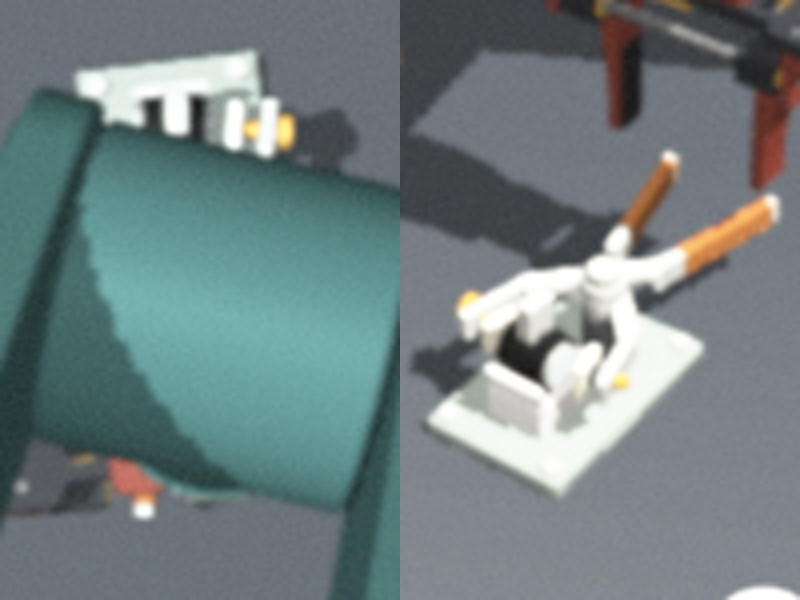

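```bash
python3 - <<'E'
from h import *
t=pickle.load(open("top0.pkl","rb"))
P=plane(t,[[276,247.6],[313.6,243.1]],54);o=np.array([591.3,-34.8]);x=np.array([np.cos(.122),np.sin(.122)]);y=np.array([-x[1],x[0]])
for p in P: print((p[:2]-o)@x,(p[:2]-o)@y)
E
```

```text
-116.9280193679234 33.401482054420484
-116.1953025098905 -36.84343886966474
```

Request:
{"name": "arm_command", "arguments": {
  "targets": [
    [1.5,-1,15,0],
    [0,0,15,0],
    [0,0,15,0],
    [0,0,12,0],
    [0,0,6,0],
    [0,0,2,0],
    [0,0,0,0],
    [0,0,0,0]
  ]
}}

```text
time: 13.9
position: [507.9, -46.4, 33.6]
ee_rot: [3.141, -0.001, 0.122]
contact_force: [-0.7, 0.8, -0.8]
gripper_width: 0.997
```

```bash
python3 go.py 506.9 -46.1 31 0.122; python3 - <<'E'
from h import *
from cell import robot
for n in("scene","top"):
    c=robot.camera(n);pickle.dump(c,open(f"{n}6.pkl","wb"))
t=pickle.load(open("top6.pkl","rb"))["color"][:,:,::-1];s=pickle.load(open("scene6.pkl","rb"))["color"][:,:,::-1]
def crop(im,x,y,w,h,W,H):return cv2.resize(im[y:y+h,x:x+w],(W,H),interpolation=cv2.INTER_CUBIC)
cv2.imwrite("pics/c9.png",np.hstack([crop(t,240,120,100,150,400,600),crop(s,220,150,100,150,400,600)]))
E
```

```text
t 13.9 pos [507.9 -46.4  33.6] rot [ 3.141e+00 -1.000e-03  1.220e-01] w 87.74727039574735 F [-0.7  0.8 -0.8]
shift [-1.  -0.4  2.6] turn -0.0 j [-0.23  0.49  1.89 -0.    0.76  1.22]
```

View pics/c9.png

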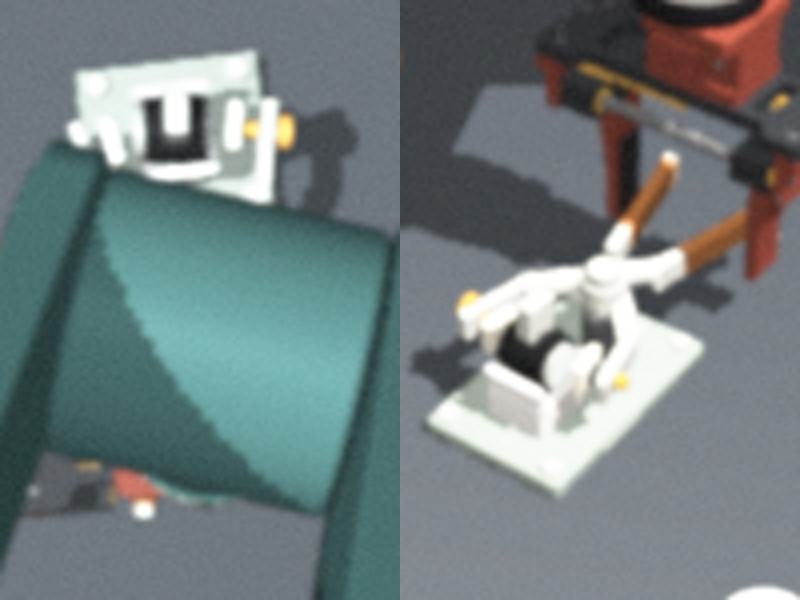

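Fingers straddle both handles outside (scene crop (620,130) and (762,230)). I close gently in steps with low force.

Request:
{"name": "arm_command", "arguments": {
  "targets": [
    [0,0,2,0],
    [0,0,0,0],
    [0,0,0,0],
    [0,0,0,0]
  ],
  "fingers": 72,
  "grip_force": 5
}}

```text
time: 14.4
position: [507.0, -46.2, 31.1]
ee_rot: [-3.142, 0.001, 0.122]
contact_force: [-1.2, -0.7, 0.7]
gripper_width: 0.723
```

Request:
{"name": "arm_command", "arguments": {
  "targets": [
    [0,0,0,0],
    [0,0,0,0],
    [0,0,0,0]
  ],
  "fingers": 95
}}

```text
time: 14.7
position: [506.8, -46.1, 31.0]
ee_rot: [-3.141, 0.001, 0.122]
contact_force: [-1.9, 0.2, 0.5]
gripper_width: 0.628
```

Request:
{"name": "arm_command", "arguments": {
  "targets": [
    [0,0,0,0],
    [0,0,0,0],
    [0,0,0,0]
  ],
  "fingers": 115
}}

```text
time: 15.0
position: [507.0, -46.1, 31.0]
ee_rot: [-3.141, 0.001, 0.122]
contact_force: [-2.3, -0.4, -0.9]
gripper_width: 0.548
```

Request:
{"name": "arm_command", "arguments": {
  "targets": [
    [0,0,0,0],
    [0,0,0,0]
  ],
  "fingers": 125
}}

```text
time: 15.2
position: [507.1, -46.2, 31.0]
ee_rot: [-3.142, 0.001, 0.122]
contact_force: [-2.7, -2.1, -0.4]
gripper_width: 0.506
```

Request:
{"name": "arm_command", "arguments": {
  "targets": [
    [0,0,0,0],
    [0,0,0,0]
  ],
  "fingers": 130
}}

```text
time: 15.4
position: [507.2, -46.2, 31.1]
ee_rot: [3.142, 0.001, 0.122]
contact_force: [-3.6, -1.8, -0.4]
gripper_width: 0.49
```

Request:
{"name": "arm_command", "arguments": {
  "targets": [
    [0,0,0,0],
    [0,0,0,0]
  ],
  "fingers": 135
}}

```text
time: 15.6
position: [507.2, -46.2, 31.1]
ee_rot: [-3.142, 0.0, 0.122]
contact_force: [-4.1, -1.2, -0.9]
gripper_width: 0.469
```

Request:
{"name": "arm_command", "arguments": {
  "targets": [
    [0,0,0,0],
    [0,0,0,0]
  ],
  "fingers": 140
}}

```text
time: 15.8
position: [507.3, -46.2, 31.1]
ee_rot: [3.142, 0.0, 0.122]
contact_force: [-4.2, -1.3, -1.2]
gripper_width: 0.457
```

Request:
{"name": "arm_command", "arguments": {
  "targets": [
    [0,0,0,0],
    [0,0,0,0]
  ],
  "fingers": 145
}}

```text
time: 16.0
position: [507.2, -46.0, 31.1]
ee_rot: [-3.141, 0.001, 0.122]
contact_force: [-4.1, 0.2, -0.6]
gripper_width: 0.437
```

```bash
cat > look.py <<'E'
import sys
from h import *
from cell import robot
k=sys.argv[1]
t=robot.camera("top");s=robot.camera("scene")
def crop(im,x,y,w,h,W,H):return cv2.resize(im[y:y+h,x:x+w,::-1],(W,H),interpolation=cv2.INTER_CUBIC)
cv2.imwrite(f"pics/{k}.png",np.hstack([crop(t["color"],250,125,70,70,400,400),crop(s["color"],225,200,60,60,400,400)]))
E
python3 look.py d1
```

```text
(no output)
```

View pics/d1.png

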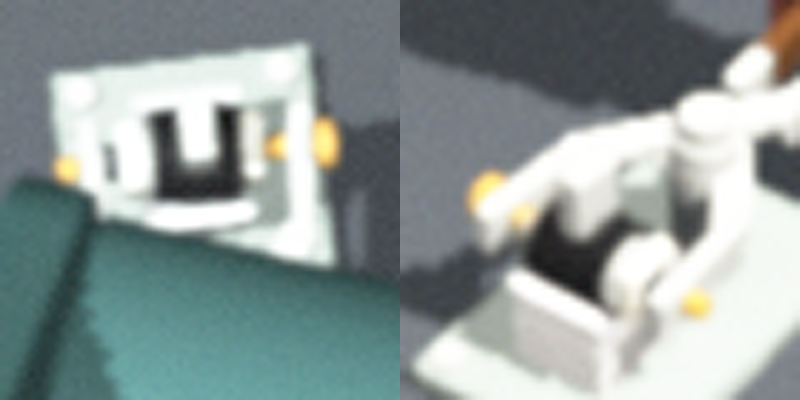

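Both pads are now at or near the loupe. I continue in finer steps.

Request:
{"name": "arm_command", "arguments": {
  "targets": [
    [0,0,0,0],
    [0,0,0,0]
  ],
  "fingers": 148
}}

```text
time: 16.3
position: [507.2, -46.1, 31.1]
ee_rot: [-3.141, 0.001, 0.122]
contact_force: [-4.8, -0.1, -0.1]
gripper_width: 0.43
```

Request:
{"name": "arm_command", "arguments": {
  "targets": [
    [0,0,0,0],
    [0,0,0,0]
  ],
  "fingers": 151
}}

```text
time: 16.5
position: [507.2, -46.1, 31.1]
ee_rot: [-3.141, 0.001, 0.122]
contact_force: [-5.1, 0.4, -1.1]
gripper_width: 0.441
```

Request:
{"name": "arm_command", "arguments": {
  "targets": [
    [0,0,0,0],
    [0,0,0,0]
  ],
  "fingers": 154
}}

```text
time: 16.7
position: [507.2, -46.1, 31.1]
ee_rot: [-3.141, 0.001, 0.122]
contact_force: [-5.6, 0.3, 0.4]
gripper_width: 0.44
```

Request:
{"name": "arm_command", "arguments": {
  "targets": [
    [0,0,0,0],
    [0,0,0,0]
  ],
  "fingers": 157
}}

```text
time: 16.9
position: [507.2, -46.1, 31.1]
ee_rot: [-3.141, 0.001, 0.122]
contact_force: [-4.6, -0.1, -0.4]
gripper_width: 0.437
```

Contact stalls at about 38.5 mm, as expected. I keep the position stop near 34 mm and ramp the force cap, watching for the click.

Request:
{"name": "arm_command", "arguments": {
  "targets": [
    [0,0,0,0],
    [0,0,0,0]
  ],
  "grip_force": 6.5
}}

```text
time: 17.1
position: [507.1, -46.1, 31.1]
ee_rot: [-3.141, 0.001, 0.122]
contact_force: [-5.7, 0.1, -0.2]
gripper_width: 0.423
```

Request:
{"name": "arm_command", "arguments": {
  "targets": [
    [0,0,0,0],
    [0,0,0,0]
  ],
  "grip_force": 8
}}

```text
time: 17.3
position: [507.1, -46.0, 31.1]
ee_rot: [-3.141, 0.001, 0.122]
contact_force: [-4.5, -0.4, -0.8]
gripper_width: 0.413
```

Request:
{"name": "arm_command", "arguments": {
  "targets": [
    [0,0,0,0],
    [0,0,0,0]
  ],
  "grip_force": 9
}}

```text
time: 17.5
position: [507.0, -46.0, 31.1]
ee_rot: [-3.141, 0.001, 0.122]
contact_force: [-5.2, 0.1, 0.7]
gripper_width: 0.41
```

```bash
python3 look.py d2
```

```text
(no output)
```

View pics/d2.png

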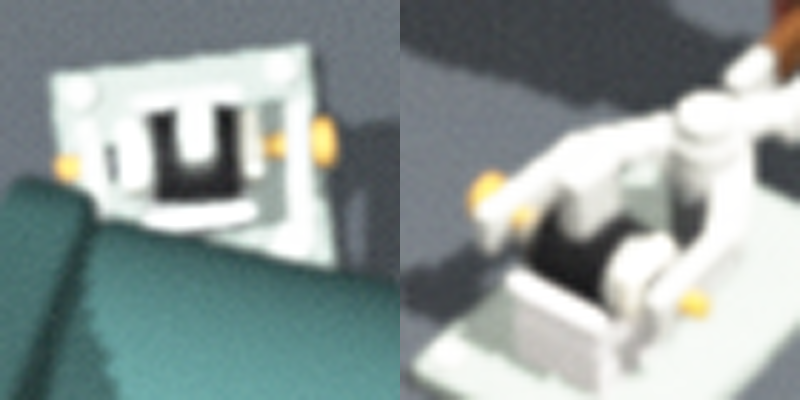

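Request:
{"name": "arm_command", "arguments": {
  "targets": [
    [0,0,0,0],
    [0,0,0,0]
  ],
  "grip_force": 9.5
}}

```text
time: 17.8
position: [506.9, -46.0, 31.1]
ee_rot: [-3.141, 0.001, 0.122]
contact_force: [-5.4, -0.8, 0.5]
gripper_width: 0.407
```

Request:
{"name": "arm_command", "arguments": {
  "targets": [
    [0,0,0,0],
    [0,0,0,0]
  ],
  "grip_force": 10
}}

```text
time: 18.0
position: [506.9, -46.0, 31.1]
ee_rot: [-3.141, 0.001, 0.122]
contact_force: [-5.3, -0.0, 0.0]
gripper_width: 0.398
```

Request:
{"name": "arm_command", "arguments": {
  "targets": [
    [0,0,0,0],
    [0,0,0,0]
  ],
  "grip_force": 10.5
}}

```text
time: 18.2
position: [506.9, -46.0, 31.1]
ee_rot: [-3.141, 0.001, 0.122]
contact_force: [-5.8, 0.2, 0.6]
gripper_width: 0.398
```

Request:
{"name": "arm_command", "arguments": {
  "targets": [
    [0,0,0,0],
    [0,0,0,0],
    [0,0,0,0]
  ],
  "grip_force": 11
}}

```text
time: 18.5
position: [507.4, -46.2, 31.1]
ee_rot: [3.142, 0.0, 0.122]
contact_force: [-5.4, -0.2, -0.8]
gripper_width: 0.385
```

Request:
{"name": "arm_command", "arguments": {
  "targets": [
    [0,0,0,0],
    [0,0,0,0],
    [0,0,0,0]
  ],
  "grip_force": 11.5
}}

```text
time: 18.8
position: [507.4, -46.2, 31.1]
ee_rot: [-3.142, 0.0, 0.122]
contact_force: [-5.5, -0.4, -0.4]
gripper_width: 0.385
```

```bash
python3 look.py d3; python3 -c "
from cell import robot
print(robot.get_obs()['gripper_width'])"
```

```text
0.38551592104471444
```

View pics/d3.png

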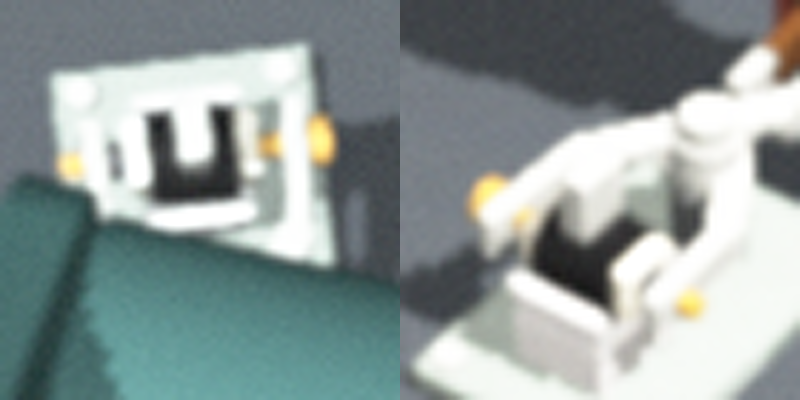

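The width jumped from 0.398 to the stop at 0.385, and the ring no longer stands out of the barrel in the scene crop (pad at (645,265)). That looks like the click. I check by repeating the 5 N contact width.

Request:
{"name": "arm_command", "arguments": {
  "targets": [
    [0,0,0,0],
    [0,0,0,0],
    [0,0,0,0]
  ],
  "grip_force": 5
}}

```text
time: 19.2
position: [507.4, -46.2, 31.1]
ee_rot: [3.142, 0.0, 0.122]
contact_force: [-5.0, 1.2, -1.0]
gripper_width: 0.385
```

Request:
{"name": "arm_command", "arguments": {
  "targets": [
    [0,0,0,0],
    [0,0,0,0],
    [0,0,0,0],
    [0,0,0,0],
    [0,0,0,0]
  ],
  "fingers": 110
}}

```text
time: 19.7
position: [509.6, -46.6, 31.7]
ee_rot: [3.14, -0.004, 0.122]
contact_force: [3.1, -0.5, -1.9]
gripper_width: 0.568
```

Request:
{"name": "arm_command", "arguments": {
  "targets": [
    [0,0,0,0],
    [0,0,0,0],
    [0,0,0,0],
    [0,0,0,0],
    [0,0,0,0]
  ],
  "fingers": 0
}}

```text
time: 20.2
position: [506.6, -46.0, 31.0]
ee_rot: [-3.141, 0.002, 0.122]
contact_force: [-1.3, -0.1, 0.1]
gripper_width: 0.981
```

Request:
{"name": "arm_command", "arguments": {
  "targets": [
    [0,0,-5,0],
    [0,0,-15,0],
    [0,0,-25,0],
    [0,0,-35,0],
    [0,0,-35,0],
    [0,0,-20,0],
    [0,0,0,0],
    [0,0,0,0]
  ]
}}

```text
time: 21.0
position: [507.2, -46.1, 166.1]
ee_rot: [3.141, -0.0, 0.122]
contact_force: [-0.3, 0.0, -0.5]
gripper_width: 1.002
```

```bash
python3 look.py d4; python3 -c "
from cell import robot
import cv2
o=robot.get_obs();print(o['time'],o['position'],o['contact_force'])
cv2.imwrite('pics/end.png',robot.camera('scene')['color'][:,:,::-1])"
```

```text
21.1 [506.23448251 -45.96933104 164.85567743] [ 0.04974748 -0.04557985 -0.29057781]
```

View pics/d4.png

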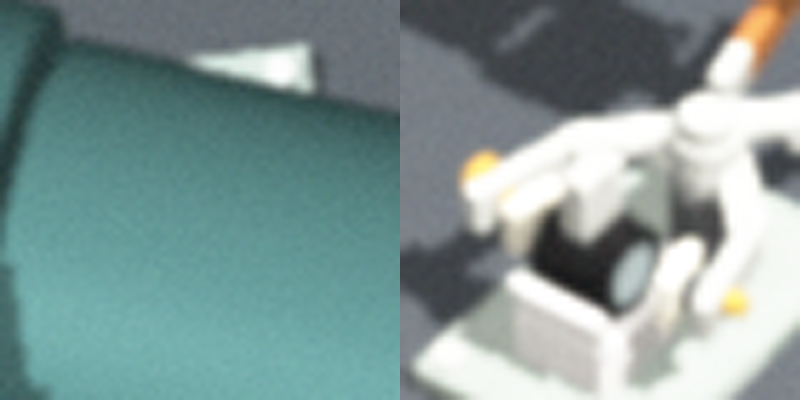

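View pics/end.png

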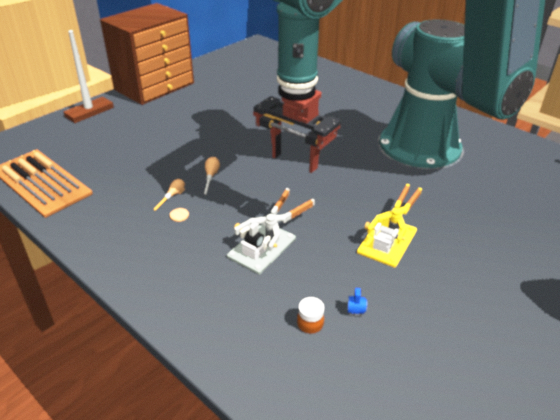

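The scene crop shows the ring flush, with a black barrel rim around the disc at (637,272). The handles are open and the bystanders unmoved. I check the offset from the cradle, then hand in.

```bash
python3 - <<'E'
from h import *
from cell import robot
c=robot.camera("scene");p=plane(c,[260.4,240.5],50)[0];print(p)
y=np.array([-.122,.993,0]);x=np.array([.993,.122,0]);q=p-14*y-[652.8,-27.2,50];print("loupe offset stand x,y",q@x,q@y)
a=pickle.load(open("scene0.pkl","rb"))["color"].astype(int);b=c["color"].astype(int)
for n,(u,v) in dict(bur=(173,193),scor=(210,172),jar=(311,315),disc=(179,214)).items():
    print(n,np.abs(a-b)[v-15:v+15,u-15:u+15].mean().round(1))
E
```

```text
[649.63563105 -11.35289704  50.        ]
loupe offset stand x,y -1.2088718056231378 2.1091642479446615
bur 25.2
scor 42.7
jar 2.7
disc 4.7
```

```bash
python3 -c "
from cell import robot
print(robot.hand_in())"
```

```text
the job is handed in; nothing more can be done
None
```

I stood the black loupe in the grey pliers' cradle, squeezed the handles until the ring clicked home, let them spring open and handed in at about 21 s. `hand_in` reports no verdict.

- **Placing:** I held the loupe by its lug and set it down until I felt the cradle floor at the expected height. It stood upright after release.
- **Squeeze:** I raised the grip force cap in small steps with a finger stop at about 34 mm. The ring gave at a cap of 10.5 to 11 N. I made one further step to 11.5 N, but the fingers were already at the stop and the width did not change. The loupe was untouched by the fingers throughout the squeeze.
- **Last checks:** The picture shows the ring flush inside the barrel rim and both handles open. The loupe is about 1 mm and 2 mm off the cradle's centre along the stand's x and y, and the tool feels no contact force.
- **Weak or disagreeing checks:**
    - The pad force was never measured directly, so staying under 15 N rests on the grip caps.
    - My 5 N recheck showed nothing new, because the fingers were already at the stop.
    - The jar and disc look unchanged in the images. The burnisher and scorper patches did change, which I put down to the arm's shadow since both tools look to be in the same place in the picture.

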